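# Count to the third gap and push the heat exchanger home

### The arm

A 6-joint arm with a two-finger parallel gripper is mounted at the origin on the work surface. World frame = base frame: x ahead of the robot, y to its left, z up, the work surface at z = 0. Lengths are in m, angles in rad, forces in N, time in s.
With the tool pointing down it reaches from about 0.275 to 0.75 m from the base axis. Payload 10.2 kg.
Tool frame: the origin (TCP) lies midway between the tips of the shut fingers; the grasp point (between the pads) lies 19 mm behind it (env.hold_point_z is the distance from the TCP to the grasp point, in m); x points along the fingers, z is the direction in which the jaws open and shut, and the axes are right-handed (so a half turn about x gives the same grasp; the last joint's range is limited). The gripper opens to 85 mm and grips with 20 to 120 N. Pads are 22 mm wide; open, the fingers measure 114 mm over their backs; the gripper's body (76 mm by 85 mm) begins 54 mm behind the grasp point. The pads swing forward as they close: fully open they stand 13 mm farther back than shut.
Start: joints at [0.892, 0.313, 1.498, -0, 1.331, -0.223], TCP at [0.231, 0.471, 0.231] pointing down, gripper open.
Joint ranges: [-2.94, 2.94], [-0.97, 2.17], [0.19, 2.56], [-1.23, 4.37], [0.02, 3.11], [-2.88, 2.88]. Speed limits (rad/s): [2.39, 2.39, 3.01, 3.14, 3.14, 3.14].

### API

Orientations are given as a unit quaternion [x, y, z, w].
In Python, from bench import env, kinematics, monitor, eyes, job gives the robot as it stands. The module is installed in compiled form; this text tells all that it offers. Calls block until the motion is done:
- env.reach(position, orientation): joint-space move of the TCP to a pose.
- env.movel(position, velocity=0.15, frame=None, guard=None): straight line of the TCP; frame=None keeps the orientation; velocity is the mean speed in m/s. With guard (N) it stops when the force on the tool has changed by that much, and returns True; else False.
- env.set_joints(angles): joint-space move.
- env.release() and env.close_gripper(effort=None): open the fingers fully, or close them until they stop; effort is the grip in N (None keeps the last).
- env.hold(seconds).
- kinematics.ik(position, orientation): joint angles nearest the present ones, or None.
- monitor.sense(): the state.
- eyes.grab_frame(name): name is "side" or "top" or "wrist"; returns a dict with "frame" (420x560x3 uint8, red, green, blue), "mtx" (3x3 intrinsics, pixels), "view" (4x4, takes a point from world to camera coordinates). Camera axes: x right, y down, z forward; pixel columns grow to the right and rows downward; lengths in m; the calibration is good to about 2 mm. A picture is of the moment at which its call begins. There is no depth.
A pose or a line that the arm cannot do raises env.MotionError and nothing moves.
- job.hand_in(): hands the job in, once; it reports no verdict.
The state is a dict: "clock": time; "joints": joint angles; "qvel": joint speeds; "joint_efforts": joint torques, N m; "position": TCP position; "ee_rot": TCP orientation; "contact_force": force on the tool from outside, world axes, zero at the start; "ft_torque": the same for the moment, N m; "finger_gap": opening from 0.0 (shut) to 1.0 (fully open).
Only numpy, scipy, OpenCV 4.12 (cv2) and the standard library are available. Lean on these libraries where they do the work, as an engineer would, in place of code of your own. Each camera call takes 0.05 s, during which the arm holds its last target. There are 200 camera calls.

### The job

Starting at the red-capped end of the blue divider rack, count the gaps, full or empty, by running a fingertip along the rail on its front: touch the rail over the first, then the second, then the third gap, and go no further. Then push the plate heat exchanger along the counter, end first, into that third gap and no other until it is fully home against the back of the rack. Only push it, do not lift or tip it; do not shift it before the count is done, and leave all the other goods where they are.

Things in the scene. Friction and masses are not known exactly. Their poses are not given: they have to be found in the camera images.
- rack: blue steel divider rack, fixed; 7 dividers 3 mm thick, 72 mm pitch: 6 gaps 69 mm wide, floor = counter. Origin on the counter below the rail's front edge, mid-width; x points into the gaps (within 0.1 rad of world x), y left, z up. Divider fronts at x = 0, back stop at x = 105 mm; gap centres y = 180, 108, 36, -36, -108, -180 mm. Dividers 60 mm high, 90 mm behind x = 55 mm. End flanges reach 22 mm out, 3 mm thick
- rail_a: bare aluminium front rail, the 72 mm stretch over the first gap from the left (rack y = +180 mm); fixed, rigid. Flat top 22 mm deep (rack x = 0 to 22 mm), 63 mm above the counter; front lip hangs down to 49 mm. Origin: middle of the stretch, on the front edge of the flat top; axes as the rack's
- rail_b: bare aluminium front rail, the 72 mm stretch over the second gap from the left (rack y = +108 mm); fixed, rigid. Flat top 22 mm deep (rack x = 0 to 22 mm), 63 mm above the counter; front lip hangs down to 49 mm. Origin: middle of the stretch, on the front edge of the flat top; axes as the rack's
- rail_c: bare aluminium front rail, the 72 mm stretch over the third gap from the left (rack y = +36 mm); fixed, rigid. Flat top 22 mm deep (rack x = 0 to 22 mm), 63 mm above the counter; front lip hangs down to 49 mm. Origin: middle of the stretch, on the front edge of the flat top; axes as the rack's
- rail_d: bare aluminium front rail, the 72 mm stretch over the fourth gap from the left (rack y = -36 mm); fixed, rigid. Flat top 22 mm deep (rack x = 0 to 22 mm), 63 mm above the counter; front lip hangs down to 49 mm. Origin: middle of the stretch, on the front edge of the flat top; axes as the rack's
- rail_e: bare aluminium front rail, the 72 mm stretch over the fifth gap from the left (rack y = -108 mm); fixed, rigid. Flat top 22 mm deep (rack x = 0 to 22 mm), 63 mm above the counter; front lip hangs down to 49 mm. Origin: middle of the stretch, on the front edge of the flat top; axes as the rack's
- rail_f: bare aluminium front rail, the 72 mm stretch over the sixth gap from the left (rack y = -180 mm); fixed, rigid. Flat top 22 mm deep (rack x = 0 to 22 mm), 63 mm above the counter; front lip hangs down to 49 mm. Origin: middle of the stretch, on the front edge of the flat top; axes as the rack's
- red_cap: red plastic cap on one end of the front rail, 32 x 18 x 24 mm; it sits on the left (+y) or the right (-y) end and marks where counting begins. Origin: centre of its underside, 44 mm above the counter, 226.5 mm from the rack's middle along rack y; its top is 5 mm above the rail's top
- black_cap: black plastic cap of the same size on the other end of the rail
- exchanger: brazed plate heat exchanger lying flat on the counter before the rack: steel block 150 (x) x 56 (y) x 28 (z) mm, copper seams, four yellow-capped ports on top (cap tops 42 mm up). 0.4 to 0.7 kg, slides when pushed. Origin: centre of the underside; x lengthwise, into the rack (within 0.3 rad), z up; near end face at x = -75 mm. Fully home: origin at rack x = 30 mm, 45 mm stands out before the rail
- carton: small cardboard carton 62 x 48 x 70 mm standing inside one gap of the rack (behind the rail); leave alone. Origin: centre of the underside
- contactor: grey and black contactor 66 x 45 x 70 mm standing inside one gap of the rack; leave alone. Origin: centre of the underside
- capacitor: aluminium capacitor can, 44 mm diameter, 88 mm high with its tags, standing inside one gap of the rack; leave alone. Origin: centre of the underside
- oil_tin: green oil tin 75 x 105 mm, 190 mm high with its handle, on the counter to the left; leave alone. Origin: centre of the underside
- jerrycan: white jerrycan 100 x 150 mm, 213 mm high with its handle, on the counter to the right; leave alone. Origin: centre of the underside
- tape: grey roll of tape, 90 mm diameter, 25 mm high, lying on the counter to the left; leave alone. Origin: centre of the underside
- screwdriver: orange-handled screwdriver 190 mm long lying on the counter to the right; leave alone. x along its length
Mind the look-alikes: they are no part of the job. What is shaped like the exchanger but green is not meant.

How it is judged:
By the outcome, as a careful person would: the job done as asked, in the order asked, and still so for the second after the job is handed in, with the robot touching nothing.
It also fails if it takes over 72 s, if anything falls off the work surface, if the arm or the gripper's body presses on something with over 40 N, if the wrist force passes 120 N, or if a joint passes its speed limit or range.

## Working session

There is one attempt and no reset: what is moved stays moved. The work goes in short steps, each a Python script; the robot and the scene stay as the last script left them, time stands still between calls to the robot, and variables do not carry over. Pictures are saved under pics/ and viewed, about 8 in all and at most 12, crops included, and the job is handed in when it is done.

```bash
mkdir -p pics; python3 - <<'E'
from bench import env, kinematics, monitor, eyes, job
import cv2,numpy as np,pickle
d={}
for n in ("top","side"):
    f=eyes.grab_frame(n); d[n]=f; cv2.imwrite(f"pics/{n}0.png",cv2.resize(f["frame"][:,:,::-1],(800,600),interpolation=cv2.INTER_CUBIC)); print(n,f["mtx"].tolist(),np.round(f["view"],4).tolist())
pickle.dump(d,open("f0.pkl","wb"))
s=monitor.sense();print(s["clock"],s["position"],s["ee_rot"],s["contact_force"],env.hold_point_z)
E
```

```text
top [[408.52575292983465, 0.0, 283.80336676600643], [0.0, 408.52575292983465, 209.51333918176726], [0.0, 0.0, 1.0]] [[-0.0172, -0.9998, -0.006, 0.0035], [-0.9861, 0.018, -0.1653, 0.4905], [0.1654, 0.0031, -0.9862, 1.0985], [0.0, 0.0, 0.0, 1.0]]
side [[524.166699418714, 0.0, 278.1832454202498], [0.0, 524.166699418714, 218.25479877812498], [0.0, 0.0, 1.0]] [[0.6817, -0.7316, -0.0116, -0.3623], [-0.403, -0.3622, -0.8405, 0.2734], [0.6107, 0.5776, -0.5417, 1.0181], [0.0, 0.0, 0.0, 1.0]]
0.1 [0.2309455  0.47122427 0.23080354] [-0.37425723  0.60040996  0.37398602  0.59964478] [-0.8359466  -0.60577711  0.19262068] 0.0187
```

View pics/top0.png

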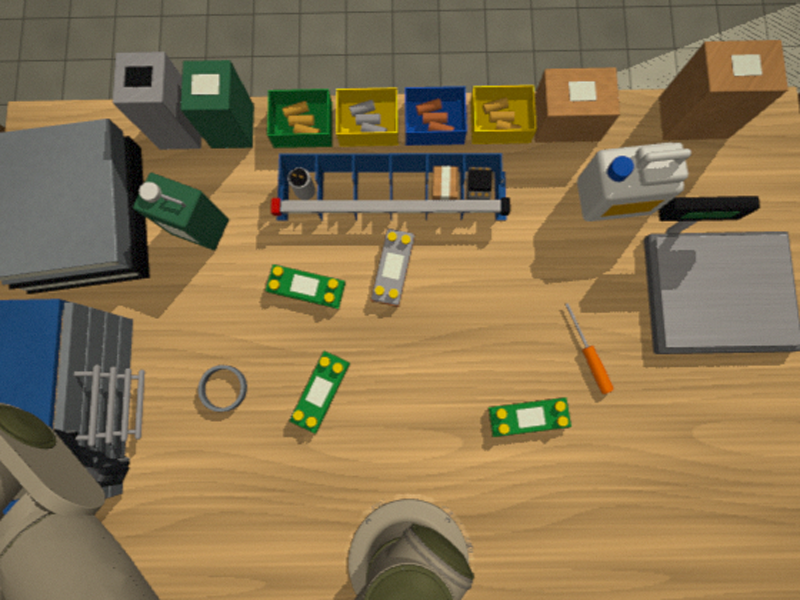

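View pics/side0.png

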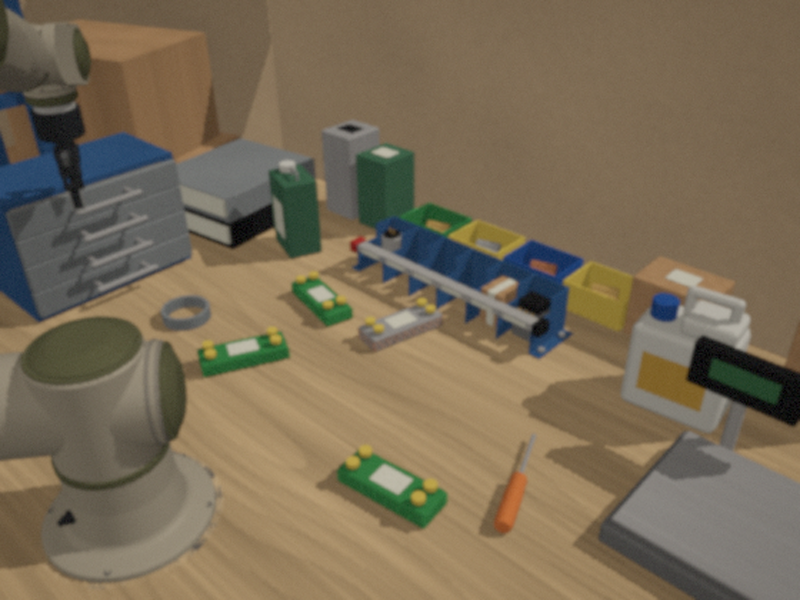

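The red cap is on the left end of the rail, at (276,206) in the 800 px top view, and the black cap is at (505,205). The grey exchanger is near (392,267) and the green decoys are separate. The third gap from the left is the target, and it is empty. Next I'll zoom in for measurements.

```bash
cat > h.py <<'E'
import numpy as np,cv2
def ray(f,uv,z):
    R=f["view"][:3,:3];t=f["view"][:3,3];c=-R.T@t
    d=R.T@np.linalg.inv(f["mtx"])@np.array([uv[0],uv[1],1.]); return (c+d*(z-c[2])/d[2])[:2]
def proj(f,P):
    q=np.asarray(P)@f["view"][:3,:3].T+f["view"][:3,3]; q=q@f["mtx"].T; return q[:,:2]/q[:,2:]
def blobs(f,lo,hi,box,amin=6):
    x0,y0,x1,y1=box; h=cv2.cvtColor(np.ascontiguousarray(f["frame"][y0:y1,x0:x1]),cv2.COLOR_RGB2HSV)
    n,_,st,c=cv2.connectedComponentsWithStats(cv2.inRange(h,lo,hi)); return [(c[i]+[x0,y0],int(st[i,4])) for i in range(1,n) if st[i,4]>=amin]
E
python3 - <<'E'
import pickle;from h import *
d=pickle.load(open("f0.pkl","rb"))
t,s=d["top"],d["side"]
for n,f,bx in (("top",t,(180,100,370,225)),("side",s,(235,150,400,260))):
    print(n,"yellow");[print(np.round(c,1),a,np.round(ray(f,c,.042 if n=="top" else .040),4)) for c,a in blobs(f,(20,130,100),(32,255,255),(258,155,295,220) if n=="top" else (245,200,315,250))]
    print("red");[print(np.round(c,1),a,np.round(ray(f,c,.062),4)) for c,a in blobs(f,(0,150,80),(6,255,255),bx)]
    print("red2");[print(np.round(c,1),a,np.round(ray(f,c,.062),4)) for c,a in blobs(f,(174,150,80),(180,255,255),bx)]
# rail: bright grey strip, per-column edges in top view
g=cv2.cvtColor(t["frame"],cv2.COLOR_RGB2GRAY).astype(float);sat=cv2.cvtColor(t["frame"],cv2.COLOR_RGB2HSV)[:,:,1]
for u in range(205,350,20):print(u,[(int(g[v,u]),int(sat[v,u])) for v in range(136,154)])
x0,y0,x1,y1=180,100,370,225
cv2.imwrite("pics/z.png",cv2.resize(t["frame"][y0:y1,x0:x1,::-1],None,fx=4.2,fy=4.2,interpolation=cv2.INTER_CUBIC))
E
```

```text
top yellow
[274.  165.1] 36 [0.6186 0.0204]
[283.6 167.2] 35 [ 0.6118 -0.0066]
[265.2 202.9] 37 [0.5099 0.0466]
[275. 205.] 37 [0.5035 0.0192]
red
[192.5 144.1] 67 [0.6784 0.2486]
red2
side yellow
[294.7 210.6] 34 [0.6231 0.0248]
[301.  215.5] 26 [ 0.6159 -0.0035]
[261.2 226.6] 55 [0.5089 0.0371]
red
[249.  169.5] 38 [0.6781 0.2532]
red2
205 [(97, 131), (99, 138), (97, 139), (99, 118), (144, 46), (154, 25), (156, 27), (158, 28), (155, 29), (157, 28), (156, 27), (135, 24), (111, 35), (104, 94), (103, 137), (102, 133), (113, 130), (122, 130)]
225 [(31, 160), (38, 132), (38, 100), (50, 59), (128, 10), (157, 27), (154, 27), (158, 25), (158, 25), (156, 29), (155, 30), (137, 27), (80, 25), (73, 3), (69, 21), (71, 23), (73, 10), (83, 38)]
245 [(101, 139), (106, 133), (102, 137), (103, 129), (148, 48), (161, 24), (160, 29), (158, 29), (159, 26), (160, 25), (159, 28), (136, 25), (83, 32), (95, 121), (105, 136), (113, 131), (108, 143), (108, 133)]
265 [(103, 132), (106, 129), (104, 132), (109, 121), (147, 52), (159, 29), (157, 28), (159, 26), (161, 27), (163, 27), (157, 27), (138, 28), (117, 4
[... 199 characters left out ...]
 25), (115, 43), (103, 110), (102, 141), (108, 133), (102, 138), (107, 130)]
305 [(134, 150), (85, 159), (64, 156), (69, 123), (135, 22), (154, 27), (155, 25), (158, 27), (159, 26), (163, 27), (157, 25), (127, 23), (117, 41), (104, 109), (108, 136), (109, 128), (105, 135), (103, 138)]
325 [(103, 70), (101, 77), (94, 71), (95, 58), (163, 29), (164, 27), (161, 29), (158, 27), (161, 25), (162, 29), (157, 31), (120, 24), (76, 10), (91, 106), (103, 126), (110, 130), (111, 136), (104, 140)]
345 [(106, 135), (108, 136), (109, 132), (112, 119), (164, 33), (165, 27), (160, 26), (163, 29), (163, 24), (164, 27), (159, 29), (120, 26), (92, 42), (102, 131), (107, 134), (110, 133), (114, 135), (109, 132)]
```

View pics/z.png

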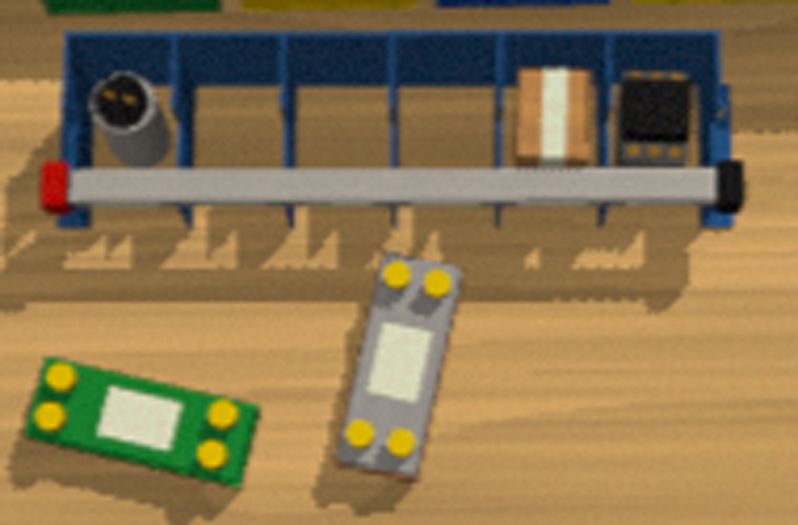

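```bash
python3 - <<'E'
import pickle;from h import *
from scipy.optimize import least_squares
d=pickle.load(open("f0.pkl","rb"));t,s=d["top"],d["side"]
fr=[ray(t,(u,v),.063) for u,v in((205,147.1),(245,147.1),(285,147.0),(345,146.8))]
bk=[ray(t,(u,v),.063) for u,v in((205,139.55),(245,139.55),(285,139.5),(345,139.4))]
print(np.round(fr,4).tolist(),np.round(bk,4).tolist())
# divider tops (z=.09) at back seen in zoom near y=60 : and caps
tops=[ray(t,(180+u/4.2,100+v/4.2),.09) for u,v in((69,75),(176,75),(283,75),(391,75),(500,75),(609,75),(717,75))]
print("div y",np.round([p[1] for p in tops],4), "x",np.round(tops[3][0],4))
print("caps",ray(t,(192.5,144.1),.068),ray(t,(353.8,144.4),.068))
fr=np.array(fr+[p+(0) for p in bk]);off=np.r_[np.zeros(4),np.ones(4)*.022]
def P(p,q):c,s_=np.cos(p[2]),np.sin(p[2]);return np.array(p[:2])+np.asarray(q)@np.array([[c,s_],[-s_,c]])
caps=np.array([ray(t,(192.5,144.1),.068),ray(t,(353.8,144.4),.068)])
def res(p):
    c,s_=np.cos(p[2]),np.sin(p[2]);loc=lambda W:(np.asarray(W)-p[:2])@np.array([[c,-s_],[s_,c]])
    return np.r_[loc(fr)[:,0]-off, loc(caps)[:,1]-[.2265,-.2265], .5*(loc(tops)[:,1]-np.arange(3,-4,-1)*.072)]
r=least_squares(res,[.67,.02,0]);p=r.x;print("rack",p,np.round(r.fun*1000,1));np.save("rack.npy",p)
ims=[]
for f,b in((t,(180,100,370,225)),(s,(235,130,415,260))):
    k=4.2;im=cv2.resize(f["frame"][b[1]:b[3],b[0]:b[2],::-1],None,fx=k,fy=k,interpolation=cv2.INTER_CUBIC)
    def L(a,c,z,z2,col):
        w=np.c_[P(p,[a,c]),[z,z2]];uv=(proj(f,w)+.5-[b[0],b[1]])*k;cv2.line(im,*[tuple(int(v) for v in q) for q in uv],col,1)
    for x in(0,.022):L((x,-.218),(x,.218),.063,.063,(0,255,255))
    for i in range(-3,4):L((0,.072*i),(.055,.072*i),.06,.06,(0,0,255));L((0,.072*i),(0,.072*i),0,.06,(0,0,255));L((.055,.072*i),(.105,.072*i),.09,.09,(0,255,0))
    ims.append(cv2.resize(im,(800,int(im.shape[0]*800/im.shape[1]))))
im=np.vstack(ims);cv2.imwrite("pics/ov.png",cv2.resize(im,None,fx=600/im.shape[0],fy=600/im.shape[0]))
E
```

```text
[[0.6685, 0.213], [0.6664, 0.1006], [0.6645, -0.0117], [0.6619, -0.1799]] [[0.6907, 0.2133], [0.6885, 0.1006], [0.6865, -0.0121], [0.6835, -0.1808]]
div y [ 0.2326  0.1619  0.0912  0.0199 -0.052  -0.1238 -0.195 ] x 0.7403
caps [0.67628782 0.24717698] [ 0.66672193 -0.20392119]
rack [ 0.66513486  0.0212138  -0.01797306] [-0.1 -0.2 -0.   0.3  0.1 -0.1 -0.1 -0.  -0.4  1.4 -1.6 -1.  -0.3  0.
  0.1  0.1  0.6]
```

View pics/ov.png

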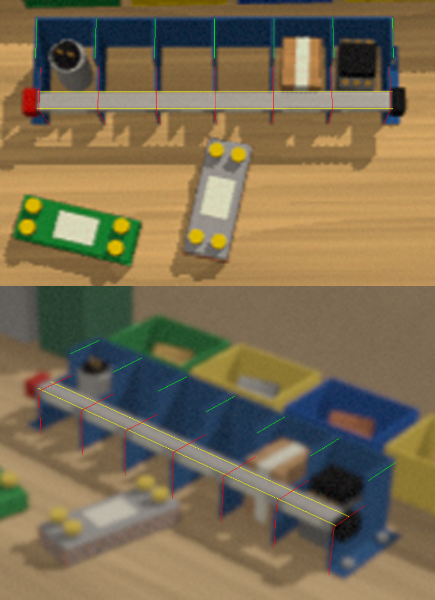

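The overlay matches the dividers and rail within about 1–2 mm in both views. Now I'll do the count.

```bash
cat >> h.py <<'E'
from scipy.spatial.transform import Rotation as Ro
rack=np.load("rack.npy")
def W(x,y,z):
    c,s=np.cos(rack[2]),np.sin(rack[2]); return [rack[0]+c*x-s*y, rack[1]+s*x+c*y, z]
def down(jaw):  # jaw axis angle in world
    x=np.array([0,0,-1.]);z=np.array([np.cos(jaw),np.sin(jaw),0]);return Ro.from_matrix(np.c_[x,np.cross(z,x),z]).as_quat()
E
python3 - <<'E'
from bench import env, kinematics, monitor, eyes, job
from h import *
S=lambda m:(lambda s:print(m,round(s["clock"],1),np.round(s["position"],4),np.round(s["contact_force"],1)))(monitor.sense())
q=min((down(rack[2]+np.pi/2),down(rack[2]-np.pi/2)),key=lambda q:abs(kinematics.ik([.45,.15,.25],q)[5]))
np.save("qy.npy",q)
env.close_gripper(20)
env.reach([.45,.15,.25],q);S("wp")
env.reach(W(.009,.180,.15),q);S("hover")
env.movel(W(.009,.180,.075),.12);S("near")
z=None
for y in(.180,.108,.036):
    if z is not None: env.movel(W(.009,y,z+.0005),.06);S("slid")
    hit=env.movel(W(.009,y,.055),.015,guard=4);S(("touch",y,hit)); z=monitor.sense()["position"][2]
    if not hit: break
cv2.imwrite("pics/t.png",eyes.grab_frame("side")["frame"][:,:,::-1])
E
```

```text
wp 2.3 [0.4498 0.1506 0.25  ] [-0.4  0.   0.3]
hover 3.3 [0.6771 0.2014 0.1511] [0.4 0.6 0.9]
near 4.1 [0.6778 0.2011 0.0763] [0.1 0.  0.5]
('touch', 0.18, True) 4.9 [0.6773 0.201  0.0631] [-0.2  0.5  3.8]
slid 6.3 [0.6759 0.1292 0.0633] [-0.7 -0.   0.3]
('touch', 0.108, True) 6.5 [0.676  0.1293 0.0631] [-0.4 -0.7  4.9]
slid 7.8 [0.6747 0.0573 0.0634] [-1.4  0.3  0.6]
('touch', 0.036, True) 8.1 [0.6748 0.0573 0.0631] [-0.3 -0.8  4.5]
```

View pics/t.png

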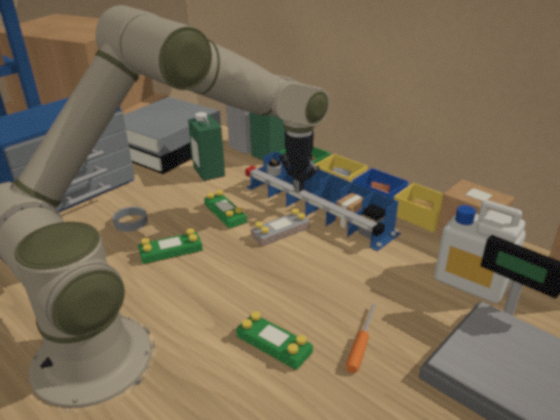

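All three touches registered at z = 0.063, and the picture shows the finger on the rail above gap 3. Next I'll square up and shift the exchanger with a two-finger push from its right side.

```bash
cat >> h.py <<'E'
def exch(f):
    """rack-frame x,y,yaw of exchanger from 4 yellow caps in top view"""
    h=cv2.cvtColor(f["frame"],cv2.COLOR_RGB2HSV); p0=proj(f,[W(-.1,.02,.042)])[0].astype(int)
    B=[c for c,a in blobs(f,(20,130,100),(32,255,255),(p0[0]-36,p0[1]-40,p0[0]+36,p0[1]+45),12)]
    w=np.array([ray(f,c,.042) for c in B])-rack[:2]; c,s=np.cos(rack[2]),np.sin(rack[2]); l=w@np.array([[c,-s],[s,c]])
    l=l[np.argsort(l[:,0])]; print("caps",np.round(l,4).tolist())
    if len(l)!=4:return None
    d=l[2:].mean(0)-l[:2].mean(0); return np.r_[l.mean(0),np.arctan2(d[1],d[0])]
E
python3 - <<'E'
from bench import env, kinematics, monitor, eyes, job
from h import *
S=lambda m:(lambda s:print(m,round(s["clock"],1),np.round(s["position"],4),np.round(s["contact_force"],1)))(monitor.sense())
env.movel(W(.009,.036,.13),.15)
q=min((down(rack[2]),down(rack[2]+np.pi)),key=lambda q:np.abs(np.array(kinematics.ik(W(-.104,-.1,.13),q))-monitor.sense()["joints"]).max())
np.save("qx.npy",q)
env.reach(W(-.104,-.1,.15),q);env.release();S("open")
print(exch(eyes.grab_frame("top")))
env.movel(W(-.104,-.1,.001),.1);S("low")
print(env.movel(W(-.104,-.014,.001),.05,guard=25));S("push")
env.movel(W(-.104,-.06,.001),.1);env.movel(W(-.104,-.13,.15),.15)
f=eyes.grab_frame("top");print(exch(f));S("back")
cv2.imwrite("pics/p1.png",cv2.resize(f["frame"][90:300,150:430,::-1],(800,600)))
E
```

```text
open 10.7 [ 0.5594 -0.0769  0.15  ] [-0.2  0.6  0.2]
caps [[-0.1694, 0.117], [-0.1541, 0.0249], [-0.1418, 0.1138], [-0.0452, 0.0011]]
[-0.12761966  0.06420661 -0.1946395 ]
low 12.4 [ 0.5597 -0.077   0.0015] [ 0.2 -0.5 -0.3]
False
push 14.3 [0.5609 0.009  0.0011] [ 0.7 -3.4  3.3]
caps [[-0.1697, 0.1172], [-0.1672, 0.0092], [-0.1672, 0.0371], [-0.1421, 0.1137], [-0.0555, 0.0366], [-0.0551, 0.0086]]
None
back 16.2 [ 0.5585 -0.1064  0.1492] [-0.4 -0.3 -0.6]
```

View pics/p1.png

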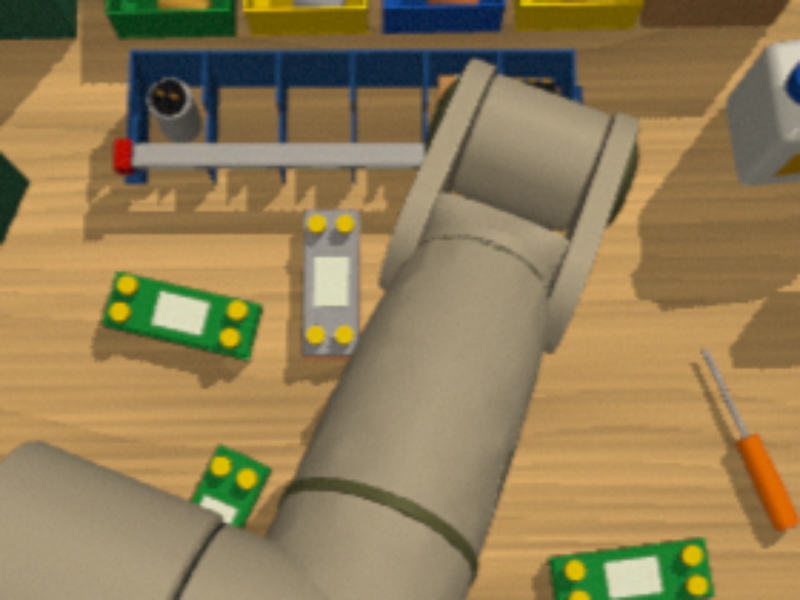

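The exchanger is now square to the rack (yaw about −0.004) with its centre at rack y = 0.023, and the decoys haven't moved. Another 13 mm of side push brings it to y = 0.036. After that I'll start the end push and check it before the front edge enters the gap.

```bash
sed -i 's/    l=l\[np.argsort/    l=l[l[:,1]<.085]; l=l[np.argsort/' h.py; python3 - <<'E'
from bench import env, kinematics, monitor, eyes, job
from h import *
S=lambda m:(lambda s:print(m,round(s["clock"],1),np.round(s["position"],4),np.round(s["contact_force"],1)))(monitor.sense())
env.movel(W(-.108,-.06,.001),.15);
print(env.movel(W(-.108,-.001,.001),.05,guard=25));S("push")
env.movel(W(-.108,-.05,.001),.1);env.movel(W(-.15,-.12,.15),.15)
print(exch(eyes.grab_frame("top")))
env.close_gripper(20)
env.reach(W(-.235,.036,.13),np.load("qy.npy"));S("behind")
env.movel(W(-.235,.036,.012),.12);S("low")
print("early",env.movel(W(-.160,.036,.012),.05,guard=15));S("push1")
f=eyes.grab_frame("top");print(exch(f))
cv2.imwrite("pics/p2.png",cv2.resize(f["frame"][90:300,150:430,::-1],(800,600)))
E
```

```text
False
push 18.8 [0.5572 0.0222 0.001 ] [-0.2 -0.4 -0.6]
caps [[-0.1666, 0.0217], [-0.1665, 0.0502], [-0.055, 0.0218], [-0.055, 0.0499]]
[-0.11078195  0.03588688 -0.0011159 ]
behind 22.7 [0.4312 0.0611 0.1302] [-1.2  0.3 -0.3]
low 23.8 [0.4312 0.0614 0.0125] [-0.5  0.4  0.5]
early False
push1 25.5 [0.505  0.0603 0.0117] [-6.6  0.3  5.1]
caps [[-0.0215, 0.0507], [-0.0213, 0.023]]
None
```

View pics/p2.png

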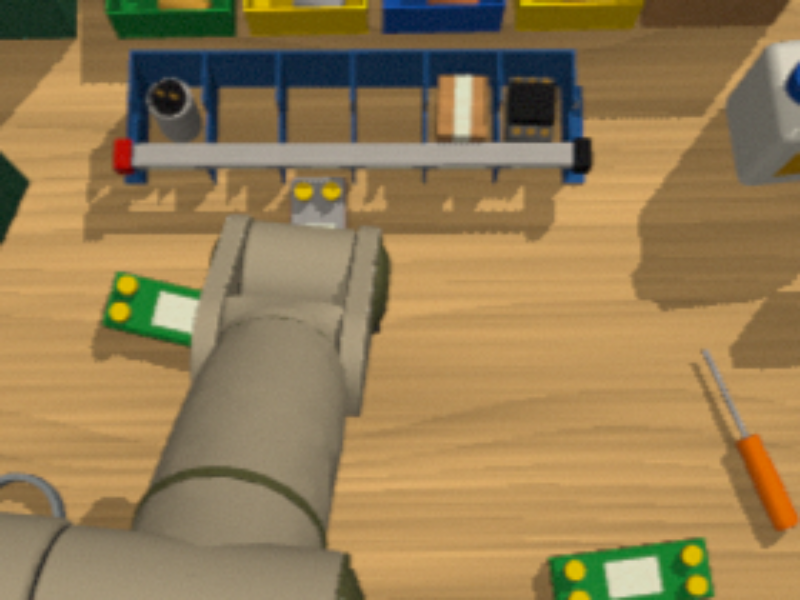

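The front end is entering gap 3 centred (mean cap y = 0.037). I'll keep pushing until it reaches the back stop.

```bash
python3 - <<'E'
from bench import env, kinematics, monitor, eyes, job
from h import *
S=lambda m:(lambda s:print(m,round(s["clock"],1),np.round(s["position"],4),np.round(s["contact_force"],1), "rack x",round(float((s["position"][:2]-rack[:2])@[np.cos(rack[2]),np.sin(rack[2])]),4)))(monitor.sense())
print(env.movel(W(-.065,.036,.012),.05,guard=18));S("push2")
print("home",env.movel(W(-.040,.036,.012),.02,guard=20));S("home")
env.movel(W(-.10,.036,.012),.1);env.movel(W(-.2,.036,.15),.15);env.reach(W(-.25,-.20,.2),np.load("qy.npy"));S("away")
f=eyes.grab_frame("top");g=eyes.grab_frame("side")
print([np.round((ray(f,c,.042)-W(0,0,0)[:2]),4) for c,a in blobs(f,(20,130,100),(32,255,255),(245,130,290,185),8)])
a=cv2.resize(f["frame"][90:250,170:380,::-1],(525,400));b=cv2.resize(g["frame"][130:290,200:420,::-1],(550,400))
im=np.hstack([a,b]);cv2.imwrite("pics/end.png",cv2.resize(im,(800,int(im.shape[0]*800/im.shape[1]))))
E
```

```text
False
push2 27.6 [0.6001 0.0586 0.0117] [-6.2 -0.1  4.5] rack x -0.0657
home True
home 28.3 [0.6101 0.0585 0.0112] [ 0.2 -0.3 -0.1] rack x -0.0557
away 31.1 [ 0.4118 -0.1735  0.1996] [-0.4  0.  -0.3] rack x -0.2498
[array([-0.0273,  0.0506]), array([-0.0275,  0.0227])]
```

View pics/end.png

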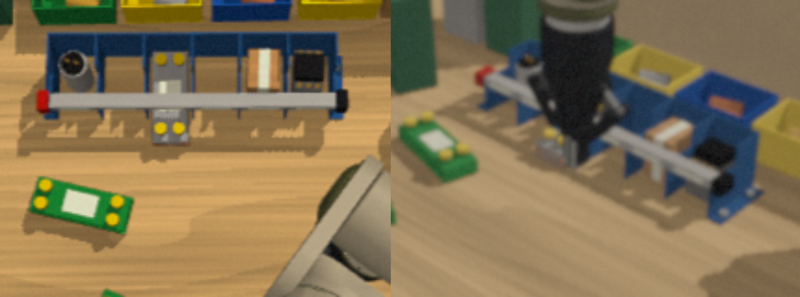

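It looks home, but two estimates put the centre at rack x ≈ 0.0275 instead of 0.030. I'll press again, more firmly, to find out whether it is really seated.

```bash
python3 - <<'E'
from bench import env, kinematics, monitor, eyes, job
from h import *
S=lambda m:(lambda s:print(m,round(s["clock"],1),np.round(s["position"],4),np.round(s["contact_force"],1), "rack x",round(float((s["position"][:2]-rack[:2])@[np.cos(rack[2]),np.sin(rack[2])]),4)))(monitor.sense())
q=np.load("qy.npy")
env.reach(W(-.2,.036,.15),q);env.movel(W(-.10,.036,.012),.15)
env.movel(W(-.062,.036,.012),.06)
for g in (20,35):
    print(env.movel(W(-.040,.036,.012),.012,guard=g));S("press"); env.hold(.3);S("held")
env.movel(W(-.10,.036,.012),.1);env.movel(W(-.2,.036,.15),.15);env.reach(W(-.25,-.20,.2),q);S("away")
f=eyes.grab_frame("top")
print([np.round((ray(f,c,.042)-W(0,0,0)[:2]),4) for c,a in blobs(f,(20,130,100),(32,255,255),(245,130,290,185),8)])
a=f["frame"][110:190,225:325,::-1];cv2.imwrite("pics/end2.png",cv2.resize(a,(700,560),interpolation=cv2.INTER_CUBIC))
E
```

```text
True
press 35.2 [0.6101 0.0583 0.0115] [ 0.2 -0.8  0. ] rack x -0.0557
held 35.5 [0.6099 0.0583 0.0112] [ 0.2  0.2 -0.2] rack x -0.0559
True
press 36.1 [0.6099 0.0584 0.0108] [ 1.  -0.8  0.3] rack x -0.0559
held 36.4 [0.6098 0.0584 0.0105] [-0.4  0.6 -0.5] rack x -0.056
away 39.3 [ 0.4118 -0.1735  0.1996] [-0.6  0.   0.3] rack x -0.2498
[array([-0.0273,  0.0506]), array([-0.0275,  0.0227])]
```

View pics/end2.png

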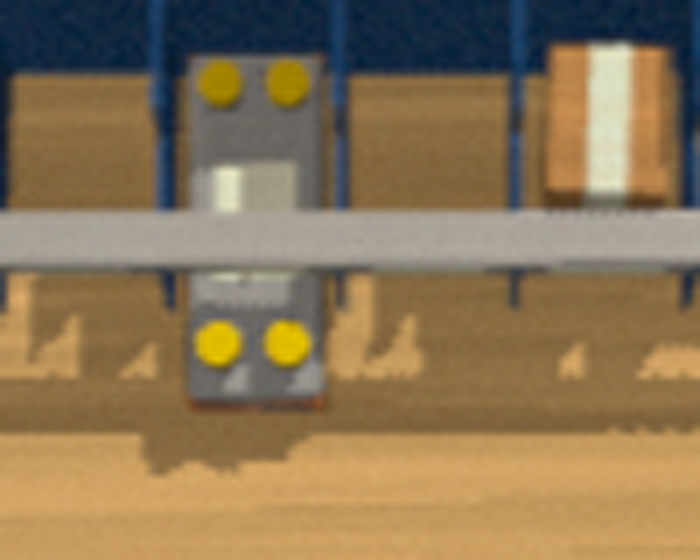

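A 35 N press stops at the same place, so it is hard against something rigid. One last check: compare the block's far edge with the foot of the back stop in this picture.

```bash
python3 - <<'E'
from bench import eyes, job
from h import *
f=eyes.grab_frame("top")
X=lambda u,v,z:(ray(f,(225+u/7-.5,110+v/7-.5),z)-rack[:2])@[np.cos(rack[2]),np.sin(rack[2])]
print("back foot",X(85,73,0),X(430,73,0),"block far",X(255,55,.028),"near top",X(255,399,.028),"near bottom",X(255,408,0))
job.hand_in()
E
```

```text
back foot 0.10546515844296682 0.10521604764436536 block far 0.10203018235815958 near top -0.04672125112974103 near bottom -0.042844182004209266
the job is handed in; nothing more can be done
```

The exchanger is pushed into the third gap from the red-capped (left) end and pressed hard against a rigid stop. I have handed the job in; no verdict is reported.

- **Count:** The closed fingertips touched the rail over gaps 1, 2 and 3 in that order, with about 4–5 N each time at z = 0.063 m. I went no further, and the exchanger was not moved until the count was done.
- **Push:** Two pushes from the side squared the exchanger up and lined it up with gap 3. An end push then slid it in, with no lifting or tipping.
- **Seating:** Three guarded pushes, the last with a 35 N guard, all stopped at the same place within 0.3 mm.
- **Small disagreement:** The camera puts the exchanger's centre at about rack x = 27.5 mm, against a nominal 30 mm. Its far edge measured 102 mm and the back stop 105 mm. That is roughly the calibration and pixel error, and the near face at the counter measured 43 mm out against a nominal 45 mm. I judged it seated because of the hard stop.
- **Other goods:** The last pictures show nothing else shifted, though they don't cover the whole counter. The arm was clear of everything at about 39 s on the clock, against the 72 s limit.

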